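# Start and seat the filler cap of a gear unit

## Robot

A 6-joint arm with a two-finger parallel gripper is mounted at the origin on a cart in front of the work surface, level with it; the furniture and walls round the work are solid. World frame = base frame: x ahead of the robot, y to its left, z up, the work surface at z = 0. Lengths are in mm, angles in degrees, forces in N, time in s.
With the tool pointing down it reaches from about 300 to 850 mm from the base axis. Payload 4.2 kg.
Tool frame: the origin (TCP) lies midway between the tips of the shut fingers; the grasp point (between the pads) lies 19 mm behind it; z points along the fingers, y is the line along which they close (so a half turn about z gives the same grasp; the last joint's range is limited). The gripper opens to 91 mm and grips with 3 to 60 N. Pads are 32 mm wide; open, the fingers measure 118 mm over their backs; the gripper's body (76 mm by 178 mm) begins 60 mm behind the grasp point.
Start: joints at [-73.453, 18.312, 89.639, -0, 72.044, -1.146], TCP at [174.755, -547.817, 213.976] pointing down, gripper open.
Joint ranges: [-177.97, 177.97], [-48.28, 115.42], [12.27, 149.76], [-77.06, 257.06], [2.81, 150.46], [-146.56, 146.56]. Speed limits (degrees/s): [147.25, 147.25, 180, 180, 180, 180].

## Interface

Orientations are given as [roll, pitch, yaw] about the fixed x, y, z axes, in that order (R = Rz(yaw) Ry(pitch) Rx(roll)).
In Python, from workcell import env gives the robot as it stands.
- The arm moves only by the shell command python3 -m jog 'ROWS' [FORCE]. ROWS is a JSON object of lists of equal length, an entry for each row: "jaw": the finger opening in mm, from 0 to 91.2; "slide": the shift along the tool's x, y, z in units of 30 mm (1.0 is 30 mm), a list of three; "spin": the turn about the tool's z in units of 8 degrees (1.0 is 8 degrees). In form: {"jaw": [jaw, ...], "slide": [[dx, dy, dz], ...], "spin": [spin, ...]}. A call has 1 to 10 rows; each row shifts and turns the commanded pose from where the row before left it, along the tool's axes as they then stand; what a row does not reach is not made up. A row lasts 1/10 s, in which the tool goes at most 50 mm and 8.59 degrees, less where a joint would pass 70% of its speed; a pose out of reach is approached as far as the arm can. A call is refused whole if a number of a shift passes 1 or a number of a turn 1, either way. A call with a gripper value outside its range is refused whole. The fingers move at their own pace and stop on an object; FORCE is the grip in N (left out, the last holds). Time passes only in rows, so rows that do not move let the fingers close. It gives the time, the measured TCP pose, the force, the opening and the grip force at its end, in the units of the state.
- env.state(): the state, without advancing time (a new reading comes with each control period).
- env.grab_frame(name): name is "scene" or "top" or "wrist"; returns the picture (384x512x3 uint8, red, green, blue); there is no depth.
- env.camera_model(name): a dict with "fx", "fy", "cx", "cy" (pixels), "camera_from_world" (4x4, takes a point from world to camera coordinates). Camera axes: x right, y up, looking along -z (the intrinsics and any distortion apply to the point x, -y, -z); pixel columns grow to the right and rows downward; lengths in mm; the calibration is good to about 2 mm. A picture is of the moment at which its call begins: read the wrist's pose just before it. camera_model takes no time and is no camera call; for the wrist camera it gives the pose at the moment of the call.
- env.job_done(): hands the job in; it is judged then, once.
The state is a dict: "time_s": time; "qpos": joint angles; "qvel": joint speeds; "effort": joint torques, N m; "ee_pos": TCP position; "ee_rot": TCP orientation; "force": force on the tool from outside, world axes, zero at the start; "torque": the same for the moment, N m; "gripper_width": finger opening in mm; "gripper_force": force on a finger pad.
Only numpy, scipy, OpenCV 4.12 (cv2) and the standard library are available. Lean on these libraries where they do the work, as an engineer would, in place of code of your own. Each camera call takes 0.05 s, during which the arm holds its last target. There are 200 camera calls.

## Task

The gear unit has been topped up with oil: put its yellow star-knob filler cap back on. Set the cap upright in the filler neck, turn it backwards (anticlockwise from above) under light pressure until you feel it drop into the thread, then screw it forwards (clockwise) until it sits snug on its black seal, and let go. Stop turning as soon as it resists - never force the thread - and leave the other things on the bench where they are.

Things in the scene. Friction and masses are not known exactly. Their poses are not given: they have to be found in the camera images.
- filler_cap: Yellow filler cap, 0.12 kg, standing on its black plug. Origin under the plug's nose, z up the axis. Plug 30 mm across up to z 24 mm, its nose chamfered to 25 mm over 4 mm; flange 56 mm across, z 24 to 29 mm; star knob z 29 to 51 mm. Three lugs 120 deg apart (one at +x), 24 deg wide, reach 20 mm radius, z 8 to 11.5 mm.
- knob (a point): Middle of the cap's star knob, 40 mm above the nose, axes as the cap's. Four lobes: two crossed bars along the cap's x and y, each 46 mm long, 16 mm wide, 22 mm high; a grasp along x or y closes on two flat lobe ends 46 mm apart, above the flange.
- gear_unit: Grey worm gear unit fixed to the bench, about 132 x 125 x 86 mm with feet and motor flange; origin on the bench under its centre. The steel filler neck (filler_neck) stands centred on its top, outside 52 mm, bore 42 mm. In it is a right-hand thread with three starts 120 deg apart, lead 12 mm a turn. Where round the neck the starts lie is NOT known and differs each time.
- neck_mouth (a point): Centre of the neck's metal rim, on its axis, 112 mm above the bench; z up. The cap's nose is 12.7 to 15.6 mm below it while the cap is not yet in the thread, 19.6 mm when it has just dropped in, 20.4 to 21.7 mm when snug. The cap has 1 mm of play all round.
- neck_lands (a point): Point on the axis, 106.5 mm up, level with the tops of the lands, where the lugs of a cap set in at random rest: nose 13.2 to 15.6 mm below the rim. Turned back it climbs 2.4 mm in 78 deg at most, then drops in. Blunt ears end the lands: turned forwards it runs hard against them. It may also come to rest on the ears (nose 12.7 to 13.3 mm below the rim); then it first falls 2.8 mm onto a land.
- neck_starts (a point): Point on the axis, 100.3 mm up, level with the lugs' undersides after the drop, some 6 mm below the lands. Dropped in, the cap can turn back 12 deg at most before it meets an ear. From the ears' tops the drop is up to 112 deg back; about once in ten times the cap drops in at once when set down.
- seal (a joint): Squeeze of the black rubber ring on the rim, m, 0 when free; 52 mm across, top 4 mm over the rim, 9 N per mm; reading too noisy to use. Turned forwards from the drop the cap sinks 0.2 mm per 6 deg with little resistance; from some 0.6 rad on the seal resists, 0.95 to 1.25 rad is snug (0.15 to 0.35 N m), at 1.35 to 1.55 rad is a hard stop. Friction then holds it.
- oil_bottle: Bystander: dark squeeze bottle with a purple nozzle, 54 mm across, 218 mm high, standing; origin under its centre. May swap places with the oil gun.
- oil_gun: Bystander: small grey push oil gun, 41 x 46 x 179 mm, standing; origin under its centre.
- mug: Bystander: white spotted mug, 82 x 117 x 91 mm with its handle; origin on the bench under its middle.
- tape_roll: Bystander: black tape roll lying flat, 58 x 56 x 19 mm; origin under its centre.
Mind the look-alikes: they are no part of the job. Leave any blue look-alike of the filler_cap alone.

How it is judged:
By the outcome, as a careful person would: the job done as asked, in the order asked, and still so for the second after the job is handed in, with the robot touching nothing.
It also fails if it takes over 58 s, if anything falls off the work surface, if the arm or the gripper's body presses on something with over 40 N, if the wrist force passes 120 N, or if a joint passes its speed limit or range.

## Working session

There is one attempt and no reset: what is moved stays moved. The work goes in short steps, Python scripts to look and compute and a shell command to move; the robot and the scene stay as the last step left them, time stands still between calls to the robot, and variables do not carry over. Pictures are saved under pics/ and viewed, at most 10 in all, crops included, and the job is handed in when it is done.

```bash
mkdir -p pics; ls
python3 - <<'E'
from workcell import env
import cv2, numpy as np
ims=[]
for n in("scene","top"):
    im=env.grab_frame(n)[:,:,::-1]; cv2.imwrite(f"pics/{n}0_raw.png",im); ims.append(im)
    m=env.camera_model(n); print(n,{k:np.round(v,3).tolist() for k,v in m.items()})
cv2.imwrite("pics/both.png",cv2.resize(np.vstack(ims),(400,600)) if 0 else cv2.resize(np.hstack(ims),(800,300)))
cv2.imwrite("pics/s.png",cv2.resize(ims[0],(800,600)));cv2.imwrite("pics/t.png",cv2.resize(ims[1],(800,600)))
print({k:np.round(v,3).tolist() for k,v in env.state().items()})
E
```

```text
pics
scene {'fx': 447.465, 'fy': 447.465, 'cx': 244.301, 'cy': 196.774, 'camera_from_world': [[-0.568, -0.823, -0.003, 277.671], [0.539, -0.375, 0.754, -441.27], [-0.621, 0.427, 0.657, -557.919], [0.0, 0.0, 0.0, 1.0]]}
top {'fx': 461.356, 'fy': 461.356, 'cx': 260.461, 'cy': 183.305, 'camera_from_world': [[0.004, -1.0, 0.023, -79.841], [0.982, 0.008, 0.19, -608.684], [-0.19, 0.021, 0.982, -934.499], [0.0, 0.0, 0.0, 1.0]]}
{'time_s': 0.1, 'qpos': [-73.455, 18.347, 89.699, -0.001, 72.044, -1.144], 'qvel': [0.02, -0.167, -0.196, -0.072, -0.15, 0.116], 'effort': [-0.0, -41.333, -23.251, 0.073, 0.042, -0.0], 'ee_pos': [174.601, -547.376, 213.221], 'ee_rot': [-179.91, -0.001, 17.689], 'force': [-0.511, -0.096, 0.03], 'torque': [-0.021, 0.053, 0.0], 'gripper_force': 0.0, 'gripper_width': 91.104}
```

View pics/s.png

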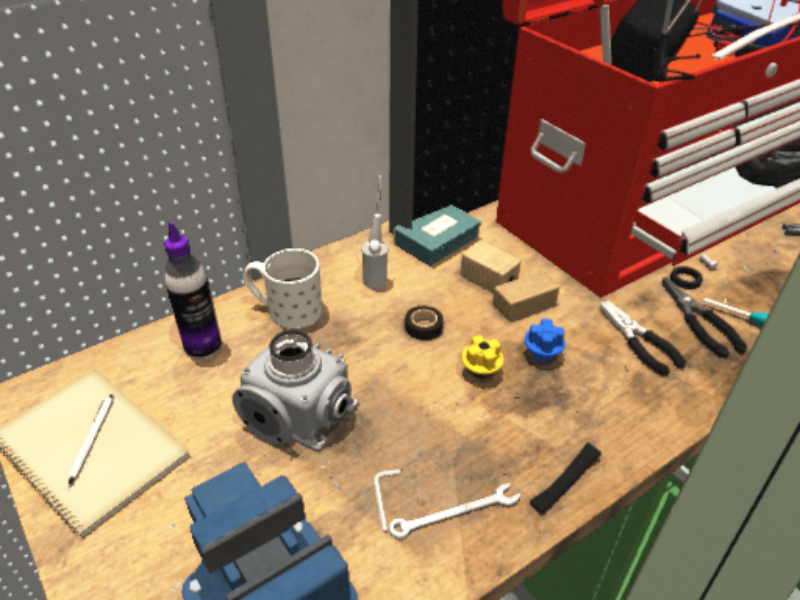

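View pics/t.png

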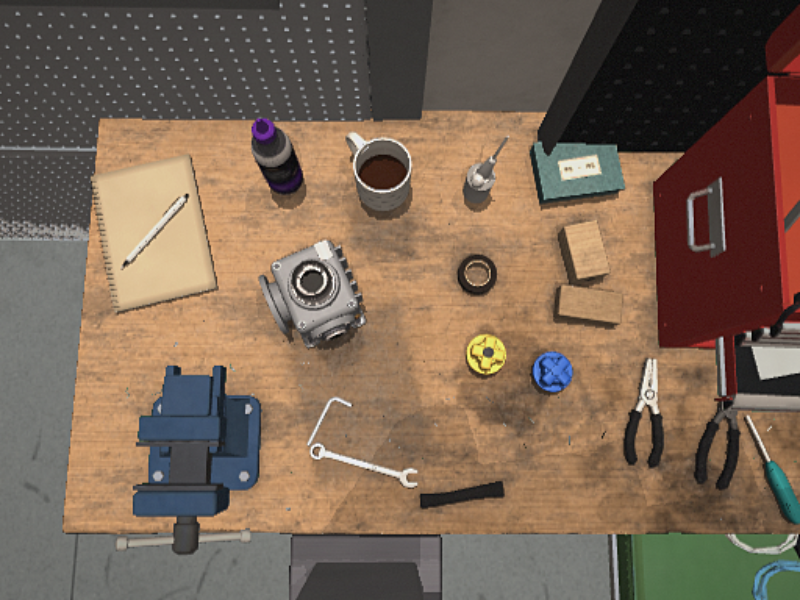

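The scene shows one yellow cap at about (483,352) in the scene view and (487,354) in the top view. Its blue look-alike is at (545,340) and (553,372), the black tape roll at (424,322) and (477,274). The neck rim is at (292,345) and (313,280). By colour and shape I choose the yellow star knob, and check it in a close crop.

```bash
cat > h.py <<'E'
import numpy as np, cv2
from workcell import env
def proj(m,P):
    P=np.atleast_2d(P); c=m["camera_from_world"]; c=np.array(c); q=P@c[:3,:3].T+c[:3,3]
    return np.c_[m["cx"]+m["fx"]*q[:,0]/-q[:,2], m["cy"]+m["fy"]*-q[:,1]/-q[:,2]]
def ray(m,uv):
    c=np.array(m["camera_from_world"]);R=c[:3,:3]
    d=R.T@np.array([(uv[0]-m["cx"])/m["fx"],-(uv[1]-m["cy"])/m["fy"],-1]); return -R.T@c[:3,3],d/np.linalg.norm(d)
def tri(obs):
    A=np.zeros((3,3));b=np.zeros(3)
    for m,uv in obs:
        o,d=ray(m,uv);M=np.eye(3)-np.outer(d,d);A+=M;b+=M@o
    return np.linalg.solve(A,b)
def plane(m,uv,z):
    o,d=ray(m,uv); return o+d*(z-o[2])/d[2]
def yellow(im,lo=(22,120,90),hi=(34,255,255)):
    h=cv2.cvtColor(im,cv2.COLOR_BGR2HSV); k=cv2.inRange(h,lo,hi)
    n,l,s,c=cv2.connectedComponentsWithStats(k); i=1+np.argmax(s[1:,4]); return l==i,c[i],s[i]
E
python3 - <<'E'
from h import *
S=cv2.imread("pics/scene0_raw.png");T=cv2.imread("pics/top0_raw.png")
ms,mt=env.camera_model("scene"),env.camera_model("top")
_,cs,ss=yellow(S);_,ct,st=yellow(T);print(cs,ss,ct,st)
print("cap blob tri",tri([(ms,cs),(mt,ct)]))
a=lambda I,x,y:cv2.resize(I[y-24:y+24,x-32:x+32],(400,300),interpolation=cv2.INTER_CUBIC)
cv2.imwrite("pics/crop.png",np.vstack([np.hstack([a(S,309,226),a(T,312,227)]),np.hstack([a(S,187,225),a(T,200,180)])]))
print("neck", tri([(ms,(292/1.5625,345/1.5625)),(mt,(313/1.5625,279/1.5625))]))
E
```

```text
[308.54564315 227.67842324] [295 214  27  26 482] [310.86253369 225.50943396] [299 214  25  25 371]
cap blob tri [ 521.48214259 -186.81162945   33.19402513]
neck [607.60977278  47.72717993 114.45578451]
```

View pics/crop.png

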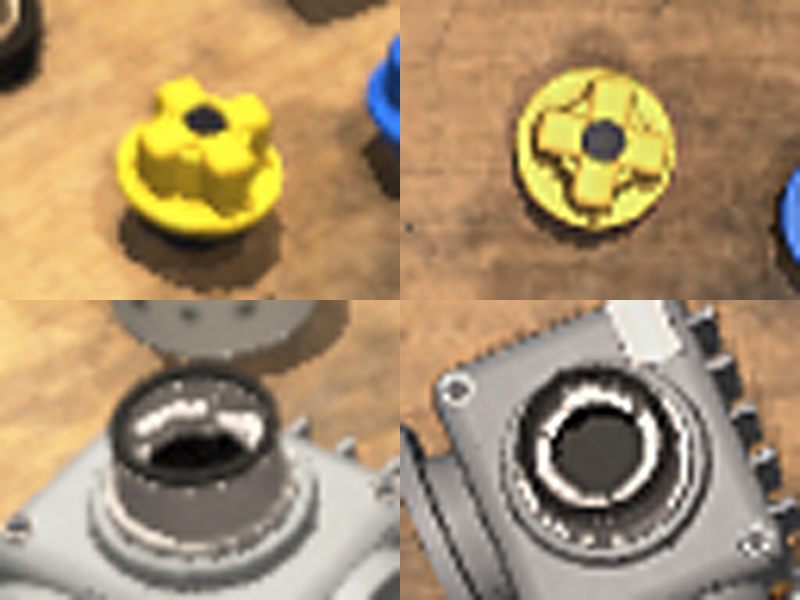

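Both crops show the yellow star cap upright, with lobes at about -12° and the top disc at scene (310,221) and top (312,225). The neck's seal ring is centred near scene (186,221) and top (199,179).

Run:
```python
from h import *
ms,mt=env.camera_model("scene"),env.camera_model("top")
sc=lambda x,y,x0,y0:(x0+(x+.5)/6.25-.5,y0+(y+.5)/6.25-.5)
c=tri([(ms,sc(207,120,277,202)),(mt,sc(204,140,280,203))]);print("cap top",c)
n=tri([(ms,sc(194,125,155,201)),(mt,sc(195,149,168,156))]);print("seal",n)
L=[plane(mt,sc(x,y,280,203),51)[:2] for x,y in((212,97),(250,155),(197,187),(158,130))]
for a,b in((0,2),(1,3)): d=L[a]-L[b];print(np.degrees(np.arctan2(d[1],d[0])))
for nm,uv,z in(("bottle",(270,155),100),("blue",(553,372),40),("mug",(383,175),80),("gun",(480,180),60)): print(nm,plane(mt,(uv[0]/1.5625,uv[1]/1.5625),z))
```

```text
cap top [ 520.63393993 -186.90030031   53.96484966]
seal [605.30335588  50.73944019 118.42656577]
-10.431110827341307
-104.9066170143903
bottle [782.0774828  112.24052417 100.        ]
blue [ 494.24770667 -278.56956583   40.        ]
mug [762.49799184 -41.6694557   80.        ]
gun [ 763.87234056 -179.22625004   60.        ]
```

```bash
python3 -m jog '{"jaw":[70,70,70,70,70,70,70,70,70,70],"slide":[[0.5,-0.25,0],[1,-0.5,0],[1,-0.5,0],[1,-0.55,0],[1,-0.55,0],[1,-0.55,0],[1,-0.55,0],[1,-0.55,0],[1,-0.55,0],[1,-0.55,0]],"spin":[0,0,0,0,0,0,0,0,0,0]}' 25
```

```text
time_s: 1.1
ee_pos: [400.7, -313.0, 213.9]
ee_rot: [-180.0, -0.0, 17.7]
force: [0.5, 0.3, 0.3]
gripper_width: 70.1
gripper_force: 0.0
```

```bash
python3 -m jog '{"jaw":[70,70,70,70,70,70,70,70,70,70],"slide":[[1,-0.55,0],[1,-0.55,0],[1,-0.55,0],[1,-0.55,0],[1,-0.55,0],[0.1,-0.04,0],[0,0,0],[0,0,0],[0,0,0],[0,0,0]],"spin":[0,0,0,0,0,1,1,1,0.8,0]}'
python3 - <<'E'
from h import *
s=env.state();m=env.camera_model("wrist");im=env.grab_frame("wrist")[:,:,::-1];cv2.imwrite("pics/w1_raw.png",im)
import pickle;pickle.dump((s,m),open("w1.pkl","wb"))
print(s["ee_pos"],s["ee_rot"],m);k,c,st=yellow(im);print(c,st);cv2.imwrite("pics/w1.png",im)
print(proj(m,[[520.6,-186.9,51]]),plane(m,c,40))
E
```

```text
time_s: 2.1
ee_pos: [519.8, -188.0, 213.8]
ee_rot: [-180.0, 0.0, -12.7]
force: [0.2, 0.2, -0.3]
gripper_width: 69.9
gripper_force: 0.0
[ 519.82561386 -187.97937088  213.75065386] [-1.79973731e+02  4.14586740e-02 -1.26548926e+01] {'fx': 294.3584093161339, 'fy': 294.3584093161339, 'cx': 253.86847710713562, 'cy': 187.8127305053208, 'camera_from_world': array([[-2.19333500e-01, -9.75649304e-01, -1.11891657e-03,
        -6.81341047e+01],
       [ 9.37722389e-01, -2.10490304e-01, -2.76352228e-01,
        -4.96180099e+02],
       [ 2.69387338e-01, -6.16625344e-02,  9.61055771e-01,
        -5.43375416e+02],
       [ 0.00000000e+00,  0.00000000e+00,  0.00000000e+00,
         1.00000000e+00]])}
[254.34992888 165.84566145] [ 232  145   46   44 1406]
[[253.84499117 172.99586341]] [ 526.50439792 -188.83194277   40.        ]
```

View pics/w1.png

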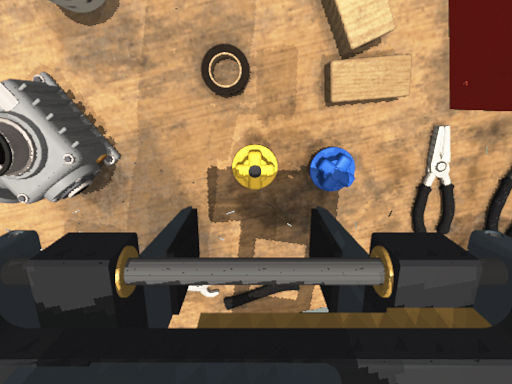

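The wrist view shows the cap's dark disc at (255,171), 2 px from the prediction, with its lobes square to the jaws. The blue cap is clear at (333,169).

```bash
python3 -m jog '{"jaw":[70,70,70,70],"slide":[[0,0,1],[0,0,1],[0,0,0.9],[0,0,0]],"spin":[0,0,0,0]}'
python3 - <<'E'
from h import *
import pickle
s1,m1=pickle.load(open("w1.pkl","rb"));a=cv2.imread("pics/w1_raw.png")
s=env.state();m=env.camera_model("wrist");im=env.grab_frame("wrist")[:,:,::-1].copy();print(s["ee_pos"],s["ee_rot"])
def disc(im):
    k,c,st=yellow(im);x,y,w,h=st[:4];sub=(~k[y:y+h,x:x+w]).astype(np.uint8)
    n,l,S,C=cv2.connectedComponentsWithStats(sub);j=min(range(1,n),key=lambda i:np.hypot(*(C[i]-[w/2,h/2]))+ (99 if S[i,4]<20 else 0))
    return C[j]+[x,y],st,S[j]
d1,st1,q1=disc(a);d2,st2,q2=disc(im);print(d1,st1,q1,d2,st2,q2)
print("tri",tri([(m1,d1),(m,d2)]),plane(m1,d1,51),plane(m,d2,51))
x,y=map(int,d2);cv2.imwrite("pics/w2.png",cv2.resize(im[y-50:y+50,x-60:x+60],(720,600),interpolation=cv2.INTER_CUBIC));print(x,y)
pickle.dump(m,open("w2.pkl","wb"))
E
```

```text
time_s: 2.55
ee_pos: [517.3, -187.7, 123.5]
ee_rot: [-179.9, 0.5, -12.6]
force: [-0.0, 0.3, 0.4]
gripper_width: 69.8
gripper_force: 0.0
[ 517.27458927 -187.72204833  123.47172962] [-179.92080874    0.48437855  -12.59122064]
[254.5        171.23728814] [ 232  145   46   44 1406] [ 17  21  12  12 118] [254.19469027 190.65929204] [ 226  154   59   60 2425] [ 20  29  18  16 226]
tri [ 521.75428266 -187.88212784   47.67929041] [ 522.47797217 -188.10227668   51.        ] [ 522.76118939 -188.04916027   51.        ]
254 190
```

View pics/w2.png

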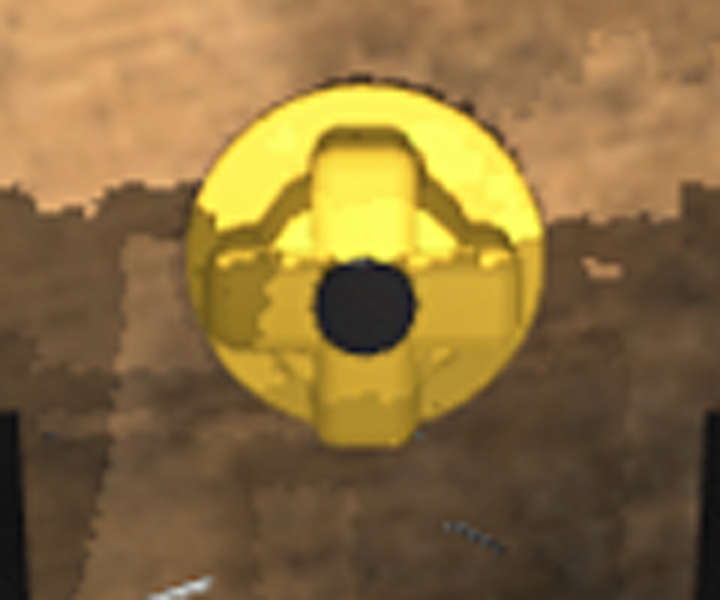

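The cap is square to the jaws, with its disc centred at crop (365,308). Now I descend.

```bash
python3 -m jog '{"jaw":[70,70,70,70,70,70],"slide":[[0.08,0,0.7],[0,0,0.7],[0,0,0.7],[0,0,0.5],[0,0,0],[0,0,0]],"spin":[0,0,0,0,0,0]}'
```

```text
time_s: 3.2
ee_pos: [523.7, -190.1, 50.5]
ee_rot: [180.0, -0.2, -12.7]
force: [0.1, 0.7, -0.4]
gripper_width: 69.8
gripper_force: 0.0
```

```bash
python3 -m jog '{"jaw":[70,70,70,70],"slide":[[-0.03,-0.05,0.3],[0,0,0.3],[0,0,0],[0,0,0]],"spin":[0,0,0,0]}'
```

```text
time_s: 3.6
ee_pos: [521.8, -188.0, 30.8]
ee_rot: [-180.0, 0.0, -12.7]
force: [-0.6, -0.3, 0.3]
gripper_width: 70.4
gripper_force: 0.0
```

```bash
python3 -m jog '{"jaw":[70,40,40,40,40,40,40,40],"slide":[[0,0,-0.04],[0,0,0],[0,0,0],[0,0,0],[0,0,0],[0,0,0],[0,0,0],[0,0,0]],"spin":[0,0,0,0,0,0,0,0]}' 30
```

```text
time_s: 4.4
ee_pos: [522.0, -188.2, 32.3]
ee_rot: [180.0, -0.0, -12.7]
force: [-1.4, -0.3, 1.8]
gripper_width: 45.6
gripper_force: 30.0
```

```bash
python3 -m jog '{"jaw":[40,40,40,40,40,40,40,40,40,40],"slide":[[0,0,-0.4],[0,0,-0.8],[0,0,-1],[0,0,-1],[0,0,-1],[0,0,-1],[-0.1,-0.5,0],[-0.15,-1,0],[-0.15,-1,0],[-0.15,-1,0]],"spin":[0,0,0,0,0,0,0,0,0,0]}'; python3 -m jog '{"jaw":[40,40,40,40,40,40,40,40],"slide":[[-0.15,-1,0],[-0.15,-1,0],[-0.15,-1,0],[-0.15,-1,0],[0,-0.4,0],[0,0,0],[0,0,0],[0,0,0]],"spin":[0,0,0,0,0,0,0,0]}';  python3 - <<'E'
from h import *
import pickle
s=env.state();m=env.camera_model("wrist");im=env.grab_frame("wrist")[:,:,::-1];cv2.imwrite("pics/w3.png",im);print(s["ee_pos"],s["ee_rot"])
pickle.dump((s,m),open("w3.pkl","wb"));print(proj(m,[[605,50,116]]))
E
```

```text
time_s: 5.4
ee_pos: [527.8, -80.1, 187.2]
ee_rot: [-180.0, 0.1, -12.7]
force: [-0.1, -0.8, -0.5]
gripper_width: 46.1
gripper_force: 30.0
time_s: 6.2
ee_pos: [540.1, 49.7, 187.9]
ee_rot: [180.0, 0.0, -12.8]
force: [0.0, -0.6, -0.3]
gripper_width: 45.9
gripper_force: 30.0
[540.07313002  49.65118199 187.88455925] [ 1.79954241e+02  2.94367483e-02 -1.27695805e+01]
[[236.92785065 122.99394064]]
```

View pics/w3.png

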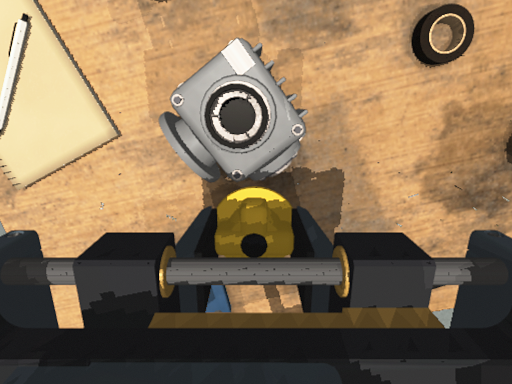

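The seal ring is centred near (238,116). The held cap's dark disc is at (254,244), level and square.

```bash
cat > ring.py <<'E'
from h import *
def ring(im,m,guess,out=None):
    g=cv2.cvtColor(im,cv2.COLOR_BGR2GRAY)
    u,v=proj(m,[guess])[0]; W=int(np.linalg.norm(proj(m,[np.add(guess,[0,26,0])])[0]-[u,v])*1.7)
    x0,y0=int(u)-W,max(0,int(v)-W); sub=g[y0:int(v)+W,x0:int(u)+W]
    k=(sub<62).astype(np.uint8); k=cv2.morphologyEx(k,cv2.MORPH_OPEN,np.ones((2,2),np.uint8))
    res=[]
    cs,_=cv2.findContours(k,cv2.RETR_CCOMP,cv2.CHAIN_APPROX_NONE)
    for c in cs:
        if len(c)>25:
            h=cv2.convexHull(c)
            if len(h)>=5:
                e=cv2.fitEllipse(h); res.append((np.round([e[0][0]+x0,e[0][1]+y0],2),np.round(e[1],1),len(c)))
    return res
E
python3 - <<'E'
from ring import *
import pickle
s,m=pickle.load(open("w3.pkl","rb"));im=cv2.imread("pics/w3.png")
for r in ring(im,m,[611,50,116]): print(r,plane(m,r[0],116))
print("held cap",plane(m,(254,244),s["ee_pos"][2]-32.2+51))
for n in("scene","top"):
    mm=env.camera_model(n);I=cv2.imread(f"pics/{n}0_raw.png");print(n)
    for r in ring(I,mm,[606,50,116]): print(r,plane(mm,r[0],116))
E
```

```text
(array([198.62, 161.63]), array([ 5.2, 25.8]), 49) [581.31680195  88.81303119 116.        ]
(array([238.26, 118.26]), array([32.9, 34.8]), 103) [608.38565303  48.07139874 116.        ]
(array([230.  , 104.62]), array([ 9. , 21.3]), 46) [620.10759399  51.98595672 116.        ]
(array([236.96, 116.95]), array([61.9, 64.9]), 182) [609.61426959  48.84883412 116.        ]
(array([236.9 , 116.89]), array([53.8, 55.3]), 154) [609.67055319  48.88475636 116.        ]
held cap [541.68526026  50.25858232 206.68455925]
scene
(array([187.14, 227.12]), array([ 8.3, 17.1]), 37) [591.62612032  56.57206127 116.        ]
top
(array([195.71, 180.98]), array([15.4, 22.5]), 57) [601.86863992  56.24874518 116.        ]
(array([200.41, 179.51]), array([23.5, 23.8]), 69) [604.98385273  46.85109652 116.        ]
```

```bash
python3 -m jog '{"jaw":[40,40,40,40],"slide":[[0.6,-0.15,0],[0.53,-0.1,0],[0,0,0],[0,0,0]],"spin":[0,0,0,0]}'
python3 - <<'E'
from ring import *
import pickle
s3,m3=pickle.load(open("w3.pkl","rb"))
s=env.state();m=env.camera_model("wrist");im=env.grab_frame("wrist")[:,:,::-1].copy();cv2.imwrite("pics/w4_raw.png",im);print(s["ee_pos"],s["ee_rot"])
for r in ring(im,m,[610,49,116]): print(r,plane(m,r[0],116),tri([(m3,(236.93,116.92)),(m,r[0])]))
cv2.imwrite("pics/w4.png",cv2.resize(im[60:280,150:350],(545,600),interpolation=cv2.INTER_CUBIC))
E
```

```text
time_s: 6.65
ee_pos: [574.5, 49.8, 187.8]
ee_rot: [180.0, 0.1, -12.8]
force: [0.4, 0.4, -1.1]
gripper_width: 45.5
gripper_force: 30.0
[574.54232266  49.78038427 187.80847303] [ 1.79970403e+02  7.45887766e-02 -1.27767089e+01]
(array([297.27, 201.98]), array([11.2, 13.7]), 28) [562.32100646  14.81149532 116.        ] [616.87417     32.74054781 272.00655508]
(array([286. , 188.3]), array([ 3.1, 20.7]), 32) [576.67966829  22.00450846 116.        ] [616.08890938  34.211953   252.05185896]
(array([208.87, 192.4 ]), array([29.1, 38.7]), 101) [587.80052644  87.62733326 116.        ] [619.41184417  47.89032088 257.33855165]
(array([247.18, 155.37]), array([33.2, 34.5]), 98) [611.87065871  48.04763295 116.        ] [609.158538    49.48836966  99.47305951]
(array([246.65, 157.95]), array([59.7, 61.4]), 173) [609.85320661  48.97345496 116.        ] [609.59760319  49.01616468 114.50638326]
(array([246.83, 157.66]), array([51.4, 52. ]), 146) [610.05821575  48.77115652 116.        ] [609.5540917   49.00749873 113.048974  ]
```

View pics/w4.png

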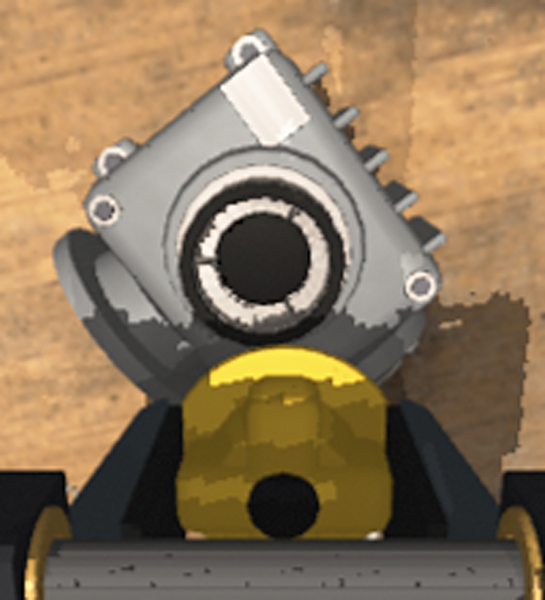

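The rim agrees from two wrist places: (609.7, 49.0) and about 114.5 mm high. The crop shows the ring at (263,262) and the cap's disc at (284,505). Next I move over the mouth.

```bash
python3 -m jog '{"jaw":[40,40,40,40,40,40,40,40],"slide":[[0.6,-0.1,0],[0.51,-0.1,0],[0,0,0],[0,0,0.6],[0,0,0.6],[0,0,0],[0,0,0],[0,0,0]],"spin":[0,0,0,0,0,0,0,0]}';python3 -c "
from h import *
s=env.state();print(s['ee_pos'],s['torque'],s['qpos'])"
```

```text
time_s: 7.5
ee_pos: [609.1, 49.1, 153.4]
ee_rot: [-180.0, -0.1, -12.7]
force: [-0.3, -1.0, -1.4]
gripper_width: 45.8
gripper_force: 30.0
[609.12339681  49.13065065 153.3944176 ] [ 0.06629965  0.05323206 -0.0388834 ] [ 3.53627034e+00  2.38780301e+01  9.00850374e+01 -6.33026547e-03
  6.59318010e+01  1.06244333e+02]
```

```bash
python3 -m jog '{"jaw":[40,40,40,40,40,40],"slide":[[-0.02,0.02,0.2],[0,0,0.2],[0,0,0.15],[0,0,0],[0,0,0],[0,0,0]],"spin":[0,0,0,0,0,0]}';python3 -c "
from h import *
for i in range(3):
  s=env.state();print(s['ee_pos'],s['force'],s['torque'])"
```

```text
time_s: 8.1
ee_pos: [608.1, 48.6, 135.7]
ee_rot: [180.0, 0.0, -12.7]
force: [0.5, 0.4, -0.3]
gripper_width: 46.3
gripper_force: 30.0
[608.14972191  48.61310047 135.68267831] [ 0.53959395  0.44395534 -0.29569078] [ 0.04832935 -0.05155415  0.00844475]
[608.14972191  48.61310047 135.68267831] [ 0.53959395  0.44395534 -0.29569078] [ 0.04832935 -0.05155415  0.00844475]
[608.14972191  48.61310047 135.68267831] [ 0.53959395  0.44395534 -0.29569078] [ 0.04832935 -0.05155415  0.00844475]
```

```bash
J='python3 -m jog'; python3 -m jog '{"jaw":[40,40,40],"slide":[[0,0,0.08],[0,0,0],[0,0,0]],"spin":[0,0,0]}'; python3 -m jog '{"jaw":[40,40,40],"slide":[[0,0,0.05],[0,0,0],[0,0,0]],"spin":[0,0,0]}'
```

```text
time_s: 8.4
ee_pos: [608.3, 48.7, 133.2]
ee_rot: [-180.0, -0.0, -12.7]
force: [1.0, 0.5, -1.1]
gripper_width: 45.7
gripper_force: 29.9
time_s: 8.7
ee_pos: [608.4, 48.8, 131.7]
ee_rot: [-180.0, -0.0, -12.7]
force: [0.8, 0.3, -0.8]
gripper_width: 45.3
gripper_force: 29.9
```

```bash
python3 -m jog '{"jaw":[40,40,40],"slide":[[0,0,0.04],[0,0,0],[0,0,0]],"spin":[0,0,0]}'
```

```text
time_s: 9.0
ee_pos: [608.5, 48.8, 131.0]
ee_rot: [-180.0, -0.1, -12.7]
force: [1.3, 1.6, 3.2]
gripper_width: 46.0
gripper_force: 30.0
```

```bash
python3 -m jog '{"jaw":[40,40],"slide":[[0,0,0.02],[0,0,0]],"spin":[0,0]}';  python3 -m jog '{"jaw":[40,40],"slide":[[0,0,0.02],[0,0,0]],"spin":[0,0]}'; python3 -c "
from h import *
s=env.state();print(s['ee_pos'],s['force'],s['torque'])"
```

```text
time_s: 9.2
ee_pos: [608.6, 48.8, 130.9]
ee_rot: [-180.0, -0.1, -12.7]
force: [-0.5, 1.4, 4.8]
gripper_width: 45.5
gripper_force: 30.0
time_s: 9.4
ee_pos: [608.6, 48.7, 130.8]
ee_rot: [-180.0, -0.1, -12.7]
force: [-1.4, 0.8, 7.4]
gripper_width: 45.9
gripper_force: 30.0
[608.62831035  48.7492758  130.80813811] [-1.42292594  0.82017771  7.3532344 ] [ 0.29682331  0.17623078 -0.01630802]
```

```bash
for i in 1; do python3 -m jog '{"jaw":[40,40,40,40],"slide":[[0,0,0],[0,0,0],[0,0,0],[0,0,0]],"spin":[-0.5,-0.5,-0.5,0]}'; python3 -m jog '{"jaw":[40,40,40,40],"slide":[[0,0,0],[0,0,0],[0,0,0],[0,0,0]],"spin":[-0.5,-0.5,-0.5,0]}'; done; python3 -c "
from h import *
s=env.state();print(s['ee_pos'],s['force'],s['torque'])"
```

```text
time_s: 9.8
ee_pos: [609.3, 48.5, 130.8]
ee_rot: [180.0, -0.2, -0.6]
force: [0.7, 0.4, 6.1]
gripper_width: 45.9
gripper_force: 30.0
time_s: 10.2
ee_pos: [608.2, 48.6, 129.2]
ee_rot: [180.0, -0.0, 11.3]
force: [1.7, 1.0, 1.2]
gripper_width: 45.8
gripper_force: 29.9
[608.23073595  48.62961287 129.18670193] [1.66457499 1.00041164 1.21054508] [ 0.17850462 -0.21805462  0.04021507]
```

```bash
python3 -m jog '{"jaw":[40,40,40],"slide":[[0,0,0.05],[0,0,0],[0,0,0]],"spin":[0,0,0]}';  python3 -m jog '{"jaw":[40,40],"slide":[[0,0,0.03],[0,0,0]],"spin":[0,0]}'; python3 -c "
from h import *
s=env.state();print(s['ee_pos'],s['force'],s['torque'])"
```

```text
time_s: 10.5
ee_pos: [608.3, 48.7, 129.0]
ee_rot: [180.0, -0.1, 11.2]
force: [-0.6, 1.0, 6.3]
gripper_width: 46.0
gripper_force: 30.0
time_s: 10.7
ee_pos: [608.4, 48.7, 128.9]
ee_rot: [180.0, -0.1, 11.2]
force: [-0.9, 0.9, 10.2]
gripper_width: 45.9
gripper_force: 30.0
[608.44808896  48.66009359 128.88565372] [-0.89168763  0.8996272  10.15052236] [0.26758747 0.39005729 0.05581134]
```

```bash
python3 -m jog '{"jaw":[40,40,40,40],"slide":[[0,0,-0.01],[0,0,-0.01],[0,0,-0.01],[0,0,0]],"spin":[-0.5,-0.5,-0.5,0]}'; python3 -m jog '{"jaw":[40,40,40,40],"slide":[[0,0,-0.005],[0,0,-0.005],[0,0,-0.005],[0,0,0]],"spin":[-0.5,-0.5,-0.5,0]}'
```

```text
time_s: 11.1
ee_pos: [609.6, 48.8, 129.3]
ee_rot: [179.9, -0.2, 23.3]
force: [1.5, 1.0, 5.8]
gripper_width: 45.9
gripper_force: 30.0
time_s: 11.5
ee_pos: [609.5, 48.9, 129.6]
ee_rot: [179.9, -0.2, 35.3]
force: [2.2, 1.9, 5.2]
gripper_width: 45.7
gripper_force: 30.0
```

```bash
python3 -m jog '{"jaw":[40,40,40,40],"slide":[[0,0,0],[0,0,0],[0,0,-0.005],[0,0,0]],"spin":[-0.5,-0.5,-0.5,0]}'; python3 -m jog '{"jaw":[40,40,40],"slide":[[0,0,-0.005],[0,0,-0.005],[0,0,0]],"spin":[-0.5,-0.5,0]}'
```

```text
time_s: 11.9
ee_pos: [609.5, 49.0, 130.1]
ee_rot: [179.9, -0.2, 47.3]
force: [2.1, 1.7, 7.0]
gripper_width: 46.0
gripper_force: 30.0
time_s: 12.2
ee_pos: [609.4, 49.1, 130.3]
ee_rot: [179.9, -0.2, 55.2]
force: [1.7, 2.1, 6.9]
gripper_width: 45.7
gripper_force: 30.0
```

```bash
for i in 1; do python3 -m jog '{"jaw":[40,40,40],"slide":[[0,0,0],[0,0,-0.003],[0,0,0]],"spin":[-0.5,-0.5,0]}'; python3 -m jog '{"jaw":[40,40],"slide":[[0,0,0],[0,0,0]],"spin":[-0.5,0]}'; done
```

```text
time_s: 12.5
ee_pos: [609.4, 49.2, 130.5]
ee_rot: [179.8, -0.2, 63.2]
force: [1.0, 2.0, 7.0]
gripper_width: 45.7
gripper_force: 30.0
time_s: 12.7
ee_pos: [609.4, 49.3, 130.6]
ee_rot: [179.8, -0.1, 67.3]
force: [-0.2, 1.8, 8.1]
gripper_width: 45.1
gripper_force: 30.0
```

```bash
for i in 1; do python3 -m jog '{"jaw":[40,40],"slide":[[0,0,0],[0,0,0]],"spin":[-0.5,0]}';python3 -m jog '{"jaw":[40,40],"slide":[[0,0,0],[0,0,0]],"spin":[-0.5,0]}'; done
```

```text
time_s: 12.9
ee_pos: [609.3, 49.3, 130.7]
ee_rot: [179.8, -0.1, 71.3]
force: [-0.5, 1.6, 7.1]
gripper_width: 45.9
gripper_force: 30.0
time_s: 13.1
ee_pos: [609.3, 49.1, 130.6]
ee_rot: [179.8, -0.1, 75.3]
force: [0.8, 2.8, 8.0]
gripper_width: 45.5
gripper_force: 30.0
```

```bash
python3 -m jog '{"jaw":[40,40],"slide":[[0,0,0],[0,0,0]],"spin":[-0.4,0]}'
```

```text
time_s: 13.3
ee_pos: [609.3, 49.0, 130.4]
ee_rot: [179.8, -0.1, 78.4]
force: [1.6, 1.5, 7.3]
gripper_width: 45.7
gripper_force: 30.0
```

```bash
python3 -m jog '{"jaw":[40,40],"slide":[[0,0,0],[0,0,0]],"spin":[-0.4,0]}'
```

```text
time_s: 13.5
ee_pos: [608.2, 48.4, 128.7]
ee_rot: [180.0, 0.0, 81.6]
force: [1.0, 0.7, -0.4]
gripper_width: 45.6
gripper_force: 30.0
```

```bash
python3 -m jog '{"jaw":[40,40],"slide":[[0,0,0],[0,0,0]],"spin":[-0.4,0]}'
```

```text
time_s: 13.7
ee_pos: [608.0, 48.4, 128.4]
ee_rot: [-180.0, 0.0, 84.8]
force: [1.7, -0.6, -0.5]
gripper_width: 46.0
gripper_force: 30.0
```

It dropped at about 80°. I follow it down.

```bash
python3 -m jog '{"jaw":[40,40,40],"slide":[[0,0,0.06],[0,0,0.04],[0,0,0]],"spin":[0,0,0]}'; python3 -m jog '{"jaw":[40,40],"slide":[[0,0,0.03],[0,0,0]],"spin":[0,0]}'
```

```text
time_s: 14.0
ee_pos: [608.0, 48.5, 125.4]
ee_rot: [-180.0, 0.0, 84.8]
force: [1.0, -0.1, -2.0]
gripper_width: 46.0
gripper_force: 30.0
time_s: 14.2
ee_pos: [608.0, 48.6, 124.8]
ee_rot: [-180.0, 0.0, 84.9]
force: [0.6, -1.1, -1.3]
gripper_width: 45.8
gripper_force: 30.0
```

```bash
python3 -m jog '{"jaw":[40,40,40],"slide":[[0,0,0.03],[0,0,0],[0,0,0]],"spin":[0,0,0]}'; python3 -m jog '{"jaw":[40,40],"slide":[[0,0,0.03],[0,0,0]],"spin":[0,0]}';python3 -c "
from h import *
s=env.state();print(s['ee_pos'],s['force'],s['torque'])"
```

```text
time_s: 14.5
ee_pos: [608.1, 48.6, 124.7]
ee_rot: [180.0, 0.0, 84.9]
force: [-1.0, -0.4, 4.7]
gripper_width: 45.5
gripper_force: 30.0
time_s: 14.7
ee_pos: [608.2, 48.6, 124.5]
ee_rot: [180.0, 0.0, 84.9]
force: [-2.4, -1.8, 8.7]
gripper_width: 45.5
gripper_force: 30.0
[608.16436901  48.59340862 124.50677421] [-2.44688634 -1.82701239  8.6883777 ] [-0.09535124  0.4775466  -0.00522068]
```

Nose at 19.7 mm below the rim, so it is in the thread. Now forwards.

```bash
cat > st.py <<'E'
from h import *
s=env.state();print("T",np.round(s['torque'],3),"z",round(s['ee_pos'][2],2),"yaw",round(s['ee_rot'][2],2))
E
python3 -m jog '{"jaw":[40,40,40,40],"slide":[[0,0,0.005],[0,0,0.005],[0,0,0.005],[0,0,0]],"spin":[0.5,0.5,0.5,0]}'; python3 st.py; python3 -m jog '{"jaw":[40,40,40,40],"slide":[[0,0,0.004],[0,0,0.004],[0,0,0.004],[0,0,0]],"spin":[0.5,0.5,0.5,0]}'; python3 st.py
```

```text
time_s: 15.1
ee_pos: [608.9, 48.0, 124.3]
ee_rot: [179.8, 0.0, 72.8]
force: [-0.2, -2.3, 8.4]
gripper_width: 46.1
gripper_force: 30.0
T [-0.389  0.231 -0.001] z 124.27 yaw 72.84
time_s: 15.5
ee_pos: [608.8, 48.0, 123.9]
ee_rot: [179.9, -0.0, 60.8]
force: [-0.8, -2.4, 8.5]
gripper_width: 45.9
gripper_force: 30.0
T [-0.301  0.279 -0.013] z 123.91 yaw 60.84
```

```bash
python3 -m jog '{"jaw":[40,40,40,40],"slide":[[0,0,0.004],[0,0,0.004],[0,0,0.004],[0,0,0]],"spin":[0.5,0.5,0.5,0]}'; python3 st.py; python3 -m jog '{"jaw":[40,40,40],"slide":[[0,0,0.004],[0,0,0.004],[0,0,0]],"spin":[0.5,0.5,0]}'; python3 st.py
```

```text
time_s: 15.9
ee_pos: [608.6, 48.2, 123.6]
ee_rot: [179.9, -0.0, 48.8]
force: [-1.3, -2.1, 9.4]
gripper_width: 45.8
gripper_force: 30.0
T [-0.229  0.354 -0.018] z 123.56 yaw 48.83
time_s: 16.2
ee_pos: [608.5, 48.4, 123.3]
ee_rot: [179.9, -0.1, 40.8]
force: [-2.1, -1.5, 8.9]
gripper_width: 45.6
gripper_force: 30.0
T [-0.105  0.407  0.003] z 123.31 yaw 40.82
```

```bash
python3 -m jog '{"jaw":[40,40,40],"slide":[[0,0,-0.06],[0,0,0],[0,0,0]],"spin":[0,0,0]}'; python3 st.py; python3 -m jog '{"jaw":[40,40,40],"slide":[[0,0,0.004],[0,0,0],[0,0,0]],"spin":[0.5,0,0]}'; python3 st.py
```

```text
time_s: 16.5
ee_pos: [608.5, 48.4, 123.6]
ee_rot: [180.0, -0.0, 40.9]
force: [1.4, -0.5, 2.1]
gripper_width: 45.6
gripper_force: 29.9
T [-0.203 -0.126 -0.014] z 123.57 yaw 40.89
time_s: 16.8
ee_pos: [608.3, 48.6, 123.4]
ee_rot: [180.0, -0.0, 36.9]
force: [1.5, -1.4, 2.5]
gripper_width: 45.6
gripper_force: 29.9
T [-0.07  -0.067 -0.066] z 123.44 yaw 36.95
```

```bash
python3 -m jog '{"jaw":[40,40],"slide":[[0,0,0.005],[0,0,0]],"spin":[0.5,0]}'; python3 st.py; python3 -m jog '{"jaw":[40,40],"slide":[[0,0,0.005],[0,0,0]],"spin":[0.5,0]}'; python3 st.py
```

```text
time_s: 17.0
ee_pos: [608.3, 48.8, 123.4]
ee_rot: [180.0, -0.0, 32.9]
force: [1.1, -0.9, 2.9]
gripper_width: 45.7
gripper_force: 29.9
T [ 0.014 -0.03  -0.079] z 123.36 yaw 32.94
time_s: 17.2
ee_pos: [608.3, 48.8, 123.2]
ee_rot: [-180.0, -0.0, 29.0]
force: [0.4, -0.7, 2.9]
gripper_width: 46.0
gripper_force: 29.9
T [ 0.126 -0.018 -0.097] z 123.24 yaw 28.99
```

```bash
python3 -m jog '{"jaw":[40,40],"slide":[[0,0,0.005],[0,0,0]],"spin":[0.5,0]}'; python3 st.py; python3 -m jog '{"jaw":[40,40],"slide":[[0,0,0.005],[0,0,0]],"spin":[0.5,0]}'; python3 st.py
```

```text
time_s: 17.4
ee_pos: [608.3, 48.9, 123.1]
ee_rot: [-180.0, -0.0, 25.0]
force: [0.5, 0.5, 3.7]
gripper_width: 45.8
gripper_force: 29.9
T [ 0.191 -0.064 -0.031] z 123.11 yaw 25.02
time_s: 17.6
ee_pos: [608.4, 49.0, 123.0]
ee_rot: [-180.0, -0.0, 21.0]
force: [0.6, 0.0, 3.2]
gripper_width: 45.7
gripper_force: 29.9
T [ 0.339 -0.084  0.041] z 123.01 yaw 21.03
```

```bash
python3 -m jog '{"jaw":[40,40],"slide":[[0,0,0.003],[0,0,0]],"spin":[0.3,0]}'; python3 st.py; python3 -m jog '{"jaw":[40,40],"slide":[[0,0,0.003],[0,0,0]],"spin":[0.3,0]}'; python3 st.py;python3 -m jog '{"jaw":[40],"slide":[[0,0,0]],"spin":[0]}'; python3 st.py
```

```text
time_s: 17.8
ee_pos: [608.4, 49.0, 123.0]
ee_rot: [-180.0, -0.0, 18.7]
force: [1.0, 0.5, 3.9]
gripper_width: 45.8
gripper_force: 29.9
T [ 0.459 -0.098  0.054] z 122.95 yaw 18.66
time_s: 18.0
ee_pos: [608.5, 49.0, 122.9]
ee_rot: [-180.0, -0.1, 16.2]
force: [2.0, -0.1, 4.5]
gripper_width: 45.5
gripper_force: 29.9
T [ 0.54  -0.135  0.091] z 122.85 yaw 16.24
time_s: 18.1
ee_pos: [608.5, 49.0, 122.9]
ee_rot: [-180.0, -0.1, 16.2]
force: [1.0, 2.1, 4.3]
gripper_width: 45.5
gripper_force: 29.9
T [ 0.622 -0.119  0.041] z 122.87 yaw 16.21
```

```bash
python3 -m jog '{"jaw":[40,40],"slide":[[0,0,0],[0,0,0]],"spin":[0.3,0]}'; python3 st.py;python3 -m jog '{"jaw":[40],"slide":[[0,0,0]],"spin":[0]}'; python3 st.py; python3 -m jog '{"jaw":[40],"slide":[[0,0,0]],"spin":[0]}'; python3 st.py
```

```text
time_s: 18.3
ee_pos: [608.5, 48.9, 122.8]
ee_rot: [-180.0, -0.1, 13.8]
force: [2.2, 1.9, 4.8]
gripper_width: 45.7
gripper_force: 29.9
T [ 0.619 -0.226 -0.065] z 122.79 yaw 13.77
time_s: 18.4
ee_pos: [608.5, 48.9, 122.8]
ee_rot: [-180.0, -0.1, 13.8]
force: [1.9, 1.6, 4.9]
gripper_width: 45.7
gripper_force: 29.9
T [ 0.73  -0.284  0.089] z 122.79 yaw 13.77
time_s: 18.5
ee_pos: [608.5, 48.9, 122.8]
ee_rot: [-180.0, -0.0, 13.7]
force: [1.3, 2.2, 4.4]
gripper_width: 45.9
gripper_force: 29.9
T [ 0.8   -0.249  0.023] z 122.77 yaw 13.74
```

```bash
sed -i 's/^s=env.state();/s=env.state();print("eff6",round(s["effort"][5],3),end=" ");/' st.py; for i in 1 2 3 4; do python3 -m jog '{"jaw":[40,40],"slide":[[0,0,0],[0,0,0]],"spin":[0,0]}' >/dev/null; python3 st.py; done
```

```text
eff6 0.07 T [ 0.883 -0.324  0.089] z 122.79 yaw 13.71
eff6 0.076 T [ 0.864 -0.338  0.111] z 122.78 yaw 13.71
eff6 0.076 T [ 0.825 -0.366  0.063] z 122.78 yaw 13.7
eff6 0.076 T [ 0.833 -0.374  0.087] z 122.74 yaw 13.71
```

```bash
python3 -m jog '{"jaw":[40,40,40,40,40],"slide":[[0,0,-0.03],[0,0,-0.01],[0,0,0],[0,0,0],[0,0,0]],"spin":[0,0,0,0,0]}'; python3 st.py; python3 -m jog '{"jaw":[40,40,40],"slide":[[0,0,0],[0,0,0],[0,0,0]],"spin":[0.3,0,0]}'; python3 st.py; python3 -m jog '{"jaw":[40,40,40],"slide":[[0,0,0],[0,0,0],[0,0,0]],"spin":[0,0,0]}';python3 st.py
```

```text
time_s: 19.8
ee_pos: [608.4, 48.9, 122.9]
ee_rot: [-180.0, -0.0, 13.7]
force: [4.2, 2.8, -0.5]
gripper_width: 45.7
gripper_force: 29.9
eff6 0.078 T [ 0.951 -0.748  0.122] z 122.89 yaw 13.7
time_s: 20.1
ee_pos: [608.4, 48.8, 122.8]
ee_rot: [-180.0, 0.0, 11.3]
force: [3.8, 2.4, -2.2]
gripper_width: 45.5
gripper_force: 29.9
eff6 0.044 T [ 0.895 -0.753 -0.009] z 122.81 yaw 11.31
time_s: 20.4
ee_pos: [608.4, 48.8, 122.8]
ee_rot: [-180.0, 0.0, 11.3]
force: [4.7, 2.6, -1.6]
gripper_width: 45.7
gripper_force: 29.9
eff6 0.041 T [ 0.973 -0.756  0.019] z 122.8 yaw 11.31
```

Run:
```python
from h import *
im=env.grab_frame("wrist")[:,:,::-1];cv2.imwrite("pics/w5.png",cv2.resize(im[150:290,160:350],(800,590),interpolation=cv2.INTER_CUBIC))
```

```text
(no output)
```

View pics/w5.png

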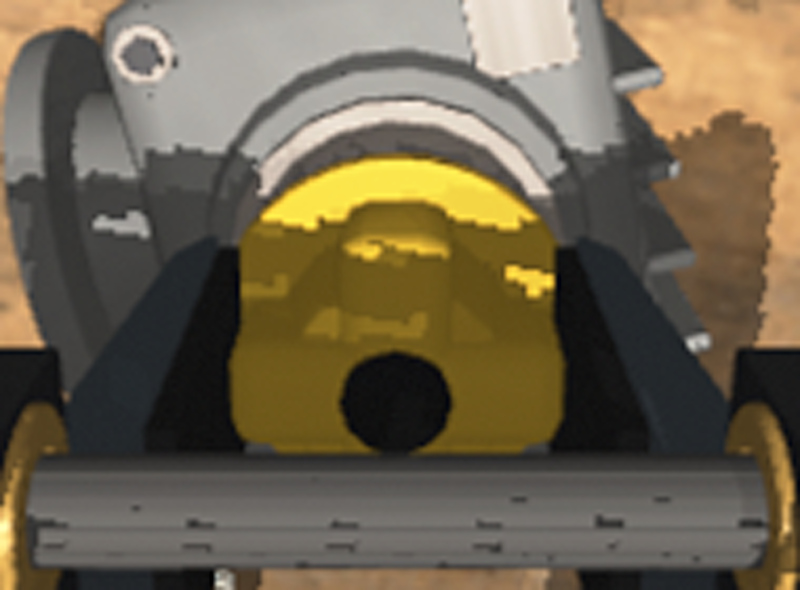

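The cap is still square in the jaws (disc at crop (397,402)), so it has turned with them. I open to take the sensor's baseline here.

```bash
python3 -m jog '{"jaw":[60,60,60,60,60,60],"slide":[[0,0,0],[0,0,0],[0,0,0],[0,0,0],[0,0,0],[0,0,0]],"spin":[0,0,0,0,0,0]}'; python3 st.py; python3 -m jog '{"jaw":[60,60],"slide":[[0,0,0],[0,0,0]],"spin":[0,0]}' ; python3 st.py
```

```text
time_s: 21.05
ee_pos: [608.1, 48.6, 123.8]
ee_rot: [180.0, 0.0, 11.3]
force: [0.4, -0.2, 0.1]
gripper_width: 60.1
gripper_force: 0.0
eff6 -0.0 T [-0.011  0.053 -0.015] z 123.83 yaw 11.3
time_s: 21.25
ee_pos: [608.2, 48.6, 123.9]
ee_rot: [180.0, 0.0, 11.3]
force: [0.0, -0.2, 0.2]
gripper_width: 60.0
gripper_force: 0.0
eff6 -0.0 T [ 0.009 -0.008  0.012] z 123.85 yaw 11.3
```

```bash
python3 -m jog '{"jaw":[60,40,40,40,40,40],"slide":[[0,0,0.035],[0,0,0],[0,0,0],[0,0,0],[0,0,0],[0,0,0]],"spin":[0,0,0,0,0,0]}'; python3 st.py; for i in 1; do python3 -m jog '{"jaw":[40],"slide":[[0,0,0]],"spin":[0.1]}'; python3 st.py;  python3 -m jog '{"jaw":[40],"slide":[[0,0,0]],"spin":[0.1]}'; python3 st.py;python3 -m jog '{"jaw":[40],"slide":[[0,0,0]],"spin":[0]}'; python3 st.py; done
```

```text
time_s: 21.85
ee_pos: [608.2, 48.6, 122.7]
ee_rot: [180.0, 0.0, 11.3]
force: [-0.4, 0.4, -0.9]
gripper_width: 46.0
gripper_force: 30.0
eff6 -0.0 T [-0.017 -0.031  0.015] z 122.73 yaw 11.29
time_s: 21.95
ee_pos: [608.2, 48.6, 122.7]
ee_rot: [180.0, 0.0, 10.5]
force: [-0.1, -0.6, -0.8]
gripper_width: 45.7
gripper_force: 30.0
eff6 0.151 T [-0.055 -0.002  0.35 ] z 122.7 yaw 10.49
time_s: 22.05
ee_pos: [608.2, 48.6, 122.7]
ee_rot: [180.0, -0.0, 9.7]
force: [0.4, -0.6, -0.7]
gripper_width: 45.7
gripper_force: 30.0
eff6 0.19 T [-0.003 -0.095  0.35 ] z 122.7 yaw 9.67
time_s: 22.15
ee_pos: [608.2, 48.6, 122.7]
ee_rot: [180.0, -0.0, 9.7]
force: [0.6, -0.6, -0.9]
gripper_width: 45.6
gripper_force: 30.0
eff6 0.286 T [-0.075 -0.05   0.23 ] z 122.69 yaw 9.69
```

With a clean grip, turning now meets 0.23 to 0.35 N m, so the cap is snug. I stop, let go and withdraw.

```bash
python3 -m jog '{"jaw":[75,75,75,75,75,75,75,75,75,75],"slide":[[0,0,0],[0,0,0],[0,0,0],[0,0,0],[0,0,0],[0,0,-0.3],[0,0,-0.7],[0,0,-1],[0,0,-1],[0,0,0]],"spin":[0,0,0,0,0,0,0,0,0,0]}'; python3 -m jog '{"jaw":[75,75,75,75,75,75,75],"slide":[[-1,0,0],[-1,0,0],[-1,0,0],[-0.5,0,0],[0,0,0],[0,0,0],[0,0,0]],"spin":[0,0,0,0,0,0,0]}'
python3 - <<'E'
from h import *
ims=[]
o=[]
for n in("wrist","scene"):
    m=env.camera_model(n);im=env.grab_frame(n)[:,:,::-1]
    u,v=proj(m,[[608.3,48.7,120]])[0].astype(int)
    x0=min(max(u-50,0),412);y0=min(max(v-50,0),284);o.append(cv2.resize(im[y0:y0+100,x0:x0+100],(400,400),interpolation=cv2.INTER_CUBIC))
    k,c,s=yellow(im);print(n,u,v,c,s,proj(m,[[608.3,48.7,112-21.5+33]]))
cv2.imwrite("pics/end.png",np.hstack(o))
E
```

```text
time_s: 23.15
ee_pos: [610.9, 48.8, 218.4]
ee_rot: [179.9, -0.6, 9.7]
force: [0.4, 0.8, -0.3]
gripper_width: 75.3
gripper_force: 0.0
time_s: 23.85
ee_pos: [505.7, 31.1, 212.8]
ee_rot: [180.0, -0.0, 9.7]
force: [-0.5, 1.0, -0.7]
gripper_width: 74.7
gripper_force: 0.0
wrist 254 72 [253.69541115  69.00369572] [ 221   34   66   71 3247] [[254.69961291  71.82354741]]
scene 186 218 [183.62327416 218.70019724] [171 204  29  27 507] [[186.12264267 217.3574091 ]]
```

View pics/end.png

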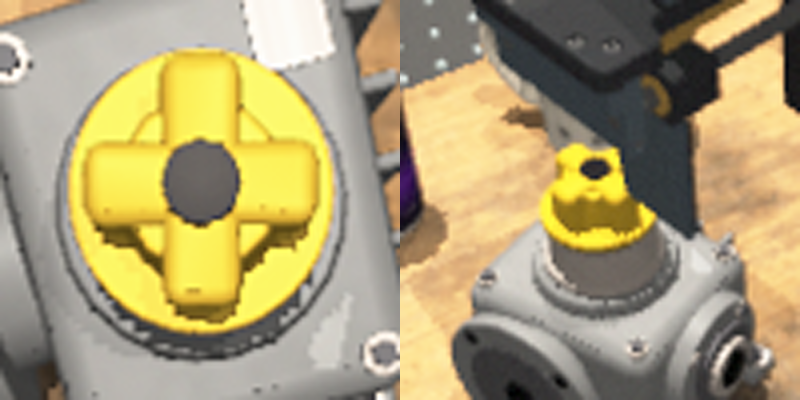

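The cap sits level on the neck (disc at (202,181) in the left crop), still square to the jaw's yaw, so it did not spring back. The gripper is clear.

```bash
python3 -c "
from workcell import env
print(env.job_done())"
```

```text
the job is handed in; nothing more can be done
None
```

The yellow filler cap is back on. It dropped into the thread after about 93° of backward turning, then went about 75° forwards and stopped snug on its seal at 0.23–0.35 N m. The gripper let go and moved clear without touching the other things, and I handed the job in at about 24 s. No verdict was shown.

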